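# Prime the bench pump under its push-latch flap

## Task

Prime the bench pump: press in the flap on its top once so that it pops open, press the round key under it all the way in and let it come back, leaving the square key alone, then swing the flap over and press it in again until it latches and stays shut, flush with the housing. Everything is done by pushing with the closed fingers: grasp nothing, and do not lift or shift the glassware, wrench and carton around.

Things in the scene. Friction and masses are not known exactly. Their poses are not given: they have to be found in the camera images.
- unit: the bench pump, a fixed white box 200 x 300 x 110 mm (its x, y, z); origin at the centre of its underside, z up. Its flat top (z = 110 mm) has a bay 100 mm (x from -50 to +50 mm) by 136 mm (y), with its floor at z = 70 mm, closed by the flap
- flap (a joint): angle of the flap (rad): 0 shut, latched, flush; pressed in -0.15 (stop); 1.9 fully open, standing 19 deg past upright, leaning away from the bay. Push-push latch: press in beyond -0.125 (9 mm at flap_press; 10.8 mm is the stop) and let go: from latched it springs fully open (2 to 4 N, damped, about 1 s; get the hand up out of its way); from unlatched it returns to 0 and stays shut
- flap_hinge (a point): middle of the hinge line (along the unit's y), on the flap's outer face, at the unit's x = -50, z = 110 mm. The flap is a grey panel 98 mm long from hinge to free edge, 133 mm wide, 5 mm thick. The point turns with it: x from hinge to free edge, z out of the outer face (up when shut)
- flap_press (a point): the place to press, marked by a dark bar: on the flap's outer face, middle of its width, 72 mm from the hinge, 26 mm short of the free edge (a latch pin hangs 38 mm under the flap near that edge). Axes as flap_hinge. To shut the open flap, push its outer face over and down; keep on it to the end, as its spring (2 to 4 N) reopens it until latched
- round_key (a joint): travel of the round key (m): 0 = up, 0.006 = fully in; a spring returns it; it takes 1.2 N to start and 3.6 N to hold fully in
- round_top (a point): centre of the top face of the round key (28 mm diameter, white) in the bay, 94 mm above the table (16 mm below the housing top) when up, 53 mm from the hinge line and 32 mm to one or the other side of the middle
- square_key (a joint): travel of the square key (m), same spring; it is to be left alone
- square_top (a point): centre of the top face of the square key (26 x 26 mm, white), beside the round one, their centres 64 mm apart along the unit's y; which side is which changes
- vial: loose amber vial, 24 mm diameter, 40 mm tall, standing on the unit's top; origin at the centre of its underside
- wrench: loose steel wrench 130 mm long, lying on the unit's top on the other side of the flap; origin under its middle
- bottle: loose glass bottle with a blue cap, 72 mm diameter, 150 mm tall, standing on the table beside the unit; origin at the centre of its underside
- carton: loose white carton 210 x 60 x 45 mm lying on the table beside the unit; origin at the centre of its underside
- jar: loose glass jar with a blue cap, 60 mm diameter, 65 mm tall, standing on the table beyond the unit; origin at the centre of its underside

How it is judged (in metres and radians):
On the way, in this order (a step that is already met when the one before it is completed fails the run):
1. the flap has popped fully open (value of joint flap above 1.6 rad), for 0.2 s.
2. the round key is pressed in (5 mm or more of its 6 mm) with the flap open (value of joint round_key above 0.005 m and value of joint flap above 1.2 rad), for 0.05 s.
At the end, for the whole second after the job is handed in: the flap is latched shut by itself, within 0.03 rad of flush (about 3 mm at its edge) and at rest, and both keys are up (within 1.5 mm) (value of joint flap between -0.03 and 0.03 rad and velocity of joint flap between -0.05 and 0.05 rad/s and value of joint each of round_key, square_key below 0.0015 m); the robot touches nothing.
It fails at once if the square key is pressed (more than 3 mm) (value of joint square_key above 0.003 m).
It fails at once if a loose thing (vial, wrench, bottle, carton or jar) is lifted or shifted by more than 30 mm (distance of any of vial, wrench, bottle, carton, jar from where it was at the start of the episode above 0.03 m).
It fails at once if a loose thing is tipped over (angle between any of vial, wrench, bottle, carton, jar's own z axis and vertical above 0.5 rad).
It also fails if it takes over 67 s, if anything falls off the work surface, if the arm or the gripper's body presses on something with over 40 N, if the wrist force passes 120 N, or if a joint passes its speed limit or range.

## Robot

A 6-joint arm with a two-finger parallel gripper is mounted at the origin on the work surface. World frame = base frame: x ahead of the robot, y to its left, z up, the work surface at z = 0. Lengths are in m, angles in degrees, forces in N, time in s.
With the tool pointing down it reaches from about 0.4 to 0.825 m from the base axis. Payload 7 kg.
Tool frame: the origin (TCP) lies at the very end of the fingers, on their centre line; the grasp point (between the pads) lies 19 mm behind it; x points along the fingers, z is the direction in which the jaws open and shut, and the axes are right-handed (so a half turn about x gives the same grasp; the last joint's range is limited). The gripper opens to 88 mm and grips with 3 to 60 N. Pads are 19 mm wide; open, the fingers measure 130 mm over their backs; the gripper's body (78 mm by 193 mm) begins 47 mm behind the grasp point.
Start: joints at [-54.253, 20.546, 0.682, 0, -70.136, -16.507], TCP at [0.222, -0.637, 0.227] pointing down, gripper open.
Joint ranges: [-176.03, 176.03], [-82.01, 121.73], [-58.28, 71.71], [-173.87, 95.51], [-174.79, -0.11], [-173.66, 173.66]. Speed limits (degrees/s): [136.94, 136.94, 172.46, 180, 180, 180].

## Interface

Orientations are given as [roll, pitch, yaw] about the fixed x, y, z axes, in that order (R = Rz(yaw) Ry(pitch) Rx(roll)).
In Python, from plant import sensors, cams, workorder gives the robot as it stands. The module is installed in compiled form; this text tells all that it offers.
- The arm moves only by the shell command python3 -m handwheel 'ROWS' [OPENING] [FORCE]. ROWS is JSON, one flat list of numbers, 4 for each row, row after row: the shift along the tool's x, y, z in cm, then the turn about the tool's x in degrees. A call has exactly 10 rows; each row is the pose to reach, as a shift and turn from the pose commanded when the call began, along the tool's axes at that moment; what a row does not reach only later rows make up. A row lasts 1/8 s, in which the tool goes at most 62.5 mm and 10.7 degrees, less where a joint would pass 70% of its speed; a pose out of reach is approached as far as the arm can. A call with a gripper value outside its range is refused whole. OPENING is the finger opening in cm, from 0 to 8.76, set as the call begins (- or left out, the last holds). The fingers move at their own pace and stop on an object; FORCE is the grip in N (left out, the last holds). Time passes only in rows, so rows that repeat a pose let the fingers close, or fill a call up. It gives the time, the measured TCP pose, the force and the opening at its end, in the units of the state.
- sensors.get_state(): the state, without advancing time (a new reading comes with each control period).
- cams.capture(name): name is "scene" or "side" or "wrist"; returns a dict with "image" (400x640x3 uint8, red, green, blue), "fov_y" (degrees; the focal length in pixels is half the picture's height over the tangent of half this angle, whatever the lens; pixels are square), "cx", "cy" (the principal point, pixels), "xyz" and "rotation" of the camera in the world. Camera axes: x right, y down, z forward; pixel columns grow to the right and rows downward; lengths in m; the calibration is good to about 2 mm. A picture is of the moment at which its call begins. There is no depth.
- workorder.close_job(): hands the job in, once; it reports no verdict.
The state is a dict: "time_s": time; "joints": joint angles; "qd": joint speeds; "joint_torque": joint torques, N m; "tcp_pos": TCP position; "eef_rot": TCP orientation; "contact_force": force on the tool from outside, world axes, zero at the start; "moment": the same for the moment, N m; "gripper_width": finger opening in m.
Only numpy, scipy, OpenCV 4.12 (cv2) and the standard library are available. Lean on these libraries where they do the work, as an engineer would, in place of code of your own. Each camera call takes 0.05 s, during which the arm holds its last target.

## Working session

There is one attempt and no reset: what is moved stays moved. The work goes in short steps, Python scripts to look and compute and a shell command to move; the robot and the scene stay as the last step left them, time stands still between calls to the robot, and variables do not carry over. Pictures are saved under pics/ and viewed, and the job is handed in when it is done.

```bash
mkdir -p pics; ls; python3 - <<'E'
from plant import sensors,cams
import cv2,json
s=sensors.get_state();print({k:s[k] for k in ('time_s','tcp_pos','eef_rot','contact_force','gripper_width')})
for n in('scene','side','wrist'):
    c=cams.capture(n);cv2.imwrite(f'pics/{n}0.png',c['image'][:,:,::-1]);print(n,c['fov_y'],c['cx'],c['cy'],c['xyz'],c['rotation'])
E
```

```text
pics
{'time_s': 0.0, 'tcp_pos': array([ 0.22222377, -0.63682538,  0.22560889]), 'eef_rot': array([  5.89138491,  89.90099535, 115.12548808]), 'contact_force': array([-0.11565094, -0.03983626, -0.49713436]), 'gripper_width': 0.08777798781385679}
scene 54.110331427229106 319.45806462434984 200.79145933428518 [1.29365446 0.51700965 0.77929959] [-129.87675136    0.2368317   125.71805195]
side 56.31447171854297 315.9268680643485 198.9793427394939 [ 0.58600816 -0.63820189  0.77284527] [-134.28752363   -1.24047978   -2.29793473]
wrist 66.494040852053 313.16007576984737 200.08216503363053 [ 0.15869945 -0.65999416  0.38337056] [ 1.65375186e+02 -8.27888416e-02  1.09239394e+02]
```

View pics/scene0.png

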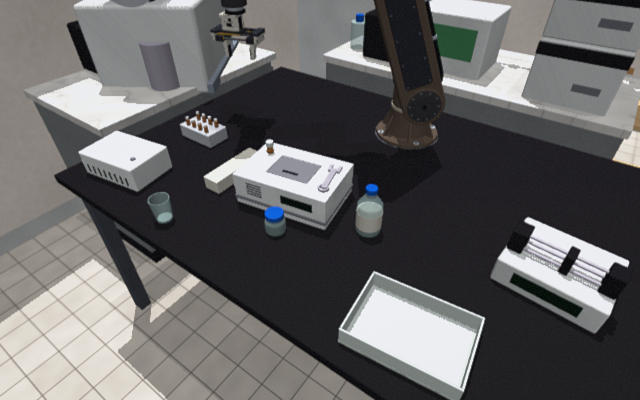

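View pics/side0.png

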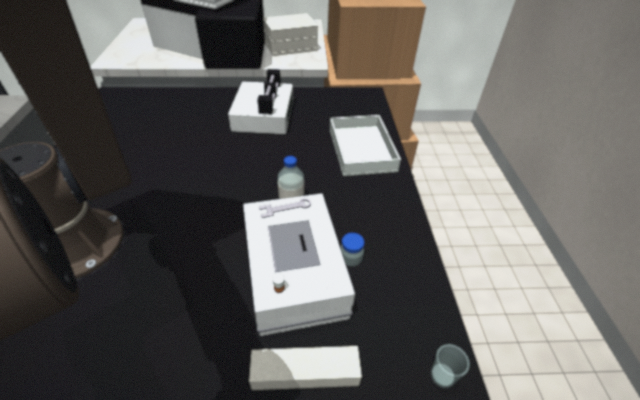

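View pics/wrist0.png

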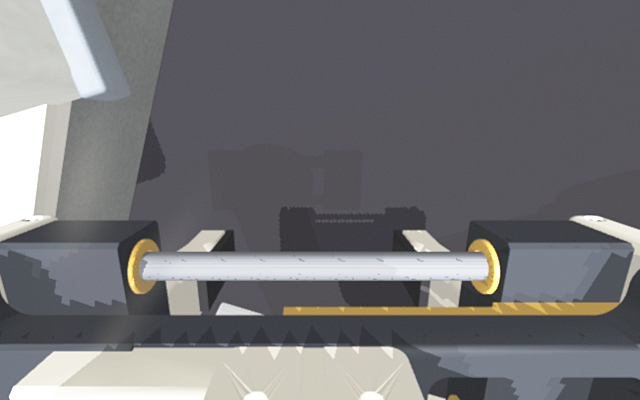

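The side view shows the unit, with the grey flap at about (295,245) and the bar at (303,243) on the side away from the robot, so the hinge is nearer the robot. The vial is at (279,284), the wrench at (286,208), the bottle at (291,178), the jar at (352,248) and the carton at (305,367). The scene view agrees. Next I'll measure.

```bash
cat > h.py <<'E'
import numpy as np,cv2
from scipy.spatial.transform import Rotation as R
from plant import cams,sensors
def rot(c): 
    return R.from_euler('xyz',c['rotation'],degrees=True).as_matrix()
def ray(c,u,v):
    f=200/np.tan(np.radians(c['fov_y']/2))
    d=rot(c)@np.array([(u-c['cx'])/f,(v-c['cy'])/f,1]);return np.array(c['xyz']),d
def onz(c,u,v,z):
    o,d=ray(c,u,v);return o+d*(z-o[2])/d[2]
def proj(c,p):
    f=200/np.tan(np.radians(c['fov_y']/2))
    q=rot(c).T@(np.array(p)-c['xyz']);return np.array([c['cx']+f*q[0]/q[2],c['cy']+f*q[1]/q[2]])
def tri(c1,p1,c2,p2):
    o1,d1=ray(c1,*p1);o2,d2=ray(c2,*p2);d1/=np.linalg.norm(d1);d2/=np.linalg.norm(d2)
    t=np.linalg.lstsq(np.stack([d1,-d2],1),o2-o1,rcond=None)[0]
    a=o1+t[0]*d1;b=o2+t[1]*d2;return (a+b)/2,np.linalg.norm(a-b)
E
python3 - <<'E'
from h import *
S={}
for n,box,(x0,y0,x1,y1) in (('side',0,(235,185,365,340)),('scene',0,(225,135,365,235))):
    c=cams.capture(n);S[n]=c;im=c['image']
    crop=cv2.resize(im[y0:y1,x0:x1],None,fx=5 if n=='scene' else 3.8,fy=5 if n=='scene' else 3.8,interpolation=cv2.INTER_CUBIC);cv2.imwrite(f'pics/{n}1.png',crop[:,:,::-1]);
    print(n,crop.shape)
    sub=im[y0:y1,x0:x1].astype(int);mn=sub.min(2);mx=sub.max(2)
    for nm,m in (('grey',(mn>95)&(mx<190)&(mx-mn<25)),('white',(mn>195)),):
        m=cv2.morphologyEx(m.astype(np.uint8),cv2.MORPH_OPEN,np.ones((3,3)))
        cs,_=cv2.findContours(m,cv2.RETR_EXTERNAL,cv2.CHAIN_APPROX_NONE)
        for k in sorted(cs,key=cv2.contourArea)[-3:]:
            if cv2.contourArea(k)<150: continue
            ap=cv2.approxPolyDP(cv2.convexHull(k),4,True)[:,0]+[x0,y0]
            print(nm,cv2.contourArea(k),ap.tolist());
            print([np.round(onz(c,*p,.11),3)[:2].tolist() for p in ap])
E
```

```text
side (589, 494, 3)
grey 264.5 [[302, 185], [302, 195], [280, 198], [278, 185]]
[[0.593, 0.094], [0.592, 0.056], [0.536, 0.046], [0.53, 0.095]]
grey 1894.0 [[308, 221], [319, 264], [276, 271], [269, 226]]
[[0.606, -0.035], [0.626, -0.16], [0.534, -0.176], [0.513, -0.049]]
grey 2143.5 [[353, 295], [346, 319], [266, 334], [257, 329], [256, 312]]
[[0.691, -0.238], [0.672, -0.29], [0.521, -0.315], [0.504, -0.305], [0.499, -0.27]]
white 9223.5 [[321, 195], [352, 293], [256, 310], [245, 205]]
[[0.641, 0.055], [0.69, -0.233], [0.499, -0.266], [0.45, 0.022]]
scene (500, 700, 3)
grey 202.5 [[364, 197], [362, 231], [357, 227], [357, 206]]
[[0.562, 0.136], [0.678, 0.199], [0.673, 0.181], [0.605, 0.14]]
grey 803.0 [[268, 172], [281, 156], [319, 165], [307, 182]]
[[0.625, -0.152], [0.538, -0.176], [0.51, -0.052], [0.598, -0.03]]
grey 2252.0 [[352, 169], [350, 186], [325, 222], [225, 187], [229, 174]]
[[0.47, 0.04], [0.543, 0.079], [0.704, 0.107], [0.749, -0.203], [0.699, -0.238]]
white 3970.0 [[225, 175], [229, 160], [274, 144], [351, 164], [325, 201]]
[[0.709, -0.244], [0.647, -0.291], [0.498, -0.24], [0.45, 0.024], [0.637, 0.06]]
```

View pics/side1.png

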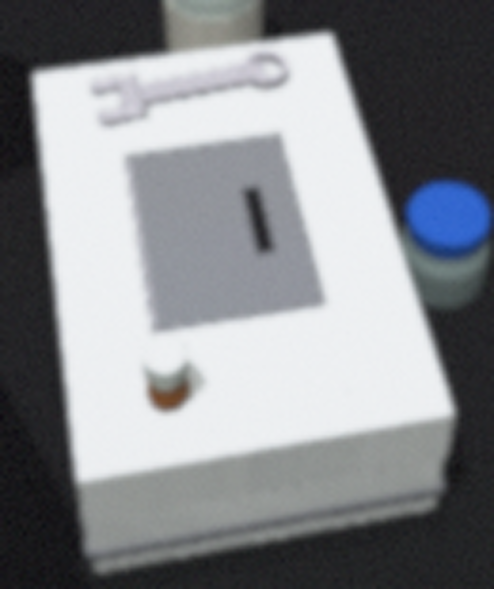

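View pics/scene1.png

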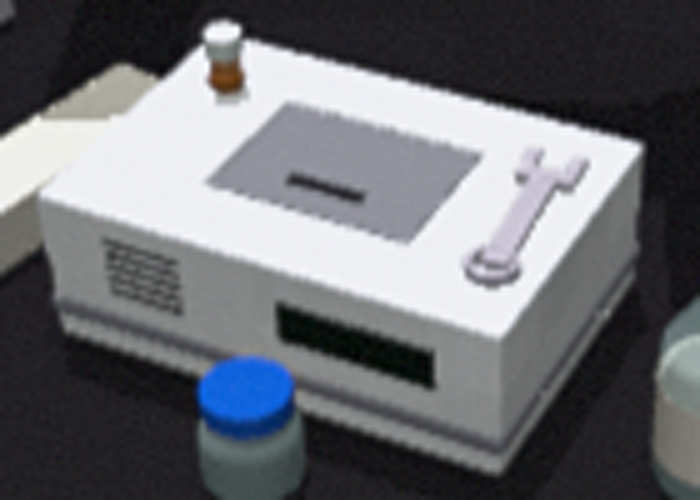

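```bash
python3 - <<'E'
from h import *
for n,(x0,y0,x1,y1),box in (('side',(235,185,365,340),(262,215,325,275)),('scene',(225,135,365,235),(262,150,325,186))):
    c=cams.capture(n);im=c['image'].astype(int)
    mn=im.min(2);mx=im.max(2);val=im.mean(2)
    X0,Y0,X1,Y1=box
    def sub(m,b):
        o=np.zeros(m.shape,np.uint8);o[b[1]:b[3],b[0]:b[2]]=m[b[1]:b[3],b[0]:b[2]];return o
    def rect(m,nm):
        cs,_=cv2.findContours(m,cv2.RETR_EXTERNAL,cv2.CHAIN_APPROX_NONE);k=max(cs,key=cv2.contourArea)[:,0]
        P=np.array([onz(c,*p,.11)[:2] for p in k]);r=cv2.minAreaRect((P*1000).astype(np.float32));print(n,nm,np.round(r[0],1),np.round(r[1],1),round(r[2],2))
    rect(sub((val<190)&(val>20)&(mx-mn<40),box),'flap')
    print(im[y0:y1,x0:x1].mean(2).max())
    rect(cv2.morphologyEx(sub(val>200 if n=='side' else val>215,(x0,y0,x1,y1)),cv2.MORPH_OPEN,np.ones((5,5))),'top')
    ys,xs=np.nonzero(sub(val<75,box)); 
    P=np.array([onz(c,a,b,.11)[:2] for a,b in zip(xs,ys)]);print('bar',len(P),P.mean(0),cv2.minAreaRect((P*1000).astype(np.float32)))
E
```

```text
side flap [ 569.3 -104.9] [ 97.5 133.2] 9.78
241.33333333333334
side top [ 569.9 -104. ] [198.7 300.4] 9.85
bar 41 [ 0.59170151 -0.1002888 ] ((591.7017211914062, -99.85893249511719), (5.597546577453613, 44.07630157470703), 10.326607704162598)
scene flap [ 567.6 -102.5] [ 96.9 134.6] 9.91
246.66666666666666
scene top [ 574.4 -128.2] [203.6 351.8] 10.98
bar 95 [ 0.49431424 -0.11620194] ((537.2190551757812, -122.11112976074219), (128.7297821044922, 176.89427185058594), 35.34611511230469)
```

Both views agree: the unit's centre is about (0.569, -0.1035), its yaw is 9.8°, and the sizes match. The bar lands on unit x=22. I'll compute the approach with the jaw axis along the unit's y.

```bash
cat >> h.py <<'E'
C=np.array([.569,-.1035]);YAW=9.8
def uw(x,y,z):
    a=np.radians(YAW);return np.array([C[0]+np.cos(a)*x-np.sin(a)*y,C[1]+np.sin(a)*x+np.cos(a)*y,z])
def wu(p):
    a=np.radians(YAW);d=np.array(p)[:2]-C;return np.array([np.cos(a)*d[0]+np.sin(a)*d[1],-np.sin(a)*d[0]+np.cos(a)*d[1],p[2]])
def st():
    s=sensors.get_state();T=R.from_euler('xyz',s['eef_rot'],degrees=True).as_matrix();return s,T
def go(x,y,z):
    s,T=st();print('shift cm',np.round(T.T@(uw(x,y,z)-s['tcp_pos'])*100,2))
def rep():
    s,T=st();zz=np.degrees(np.arctan2(T[1,2],T[0,2]));print('t',round(s['time_s'],2),'unit mm',np.round(wu(s['tcp_pos'])*1000,1),'F',np.round(s['contact_force'],1),'w',round(s['gripper_width'],4),'toolz azim in unit',round(zz-YAW,2),'q6',round(s['joints'][5],1),'tool axes',np.round(T,2).tolist())
E
python3 - <<'E'
from h import *
rep();go(.022,0,.25)
c=cams.capture('side');print('vial',wu(onz(c,279.5,290.5,.11)),'wrench',wu(onz(c,286,208,.11)))
E
```

```text
t 0.35 unit mm [-432.4 -466.9  226.3] F [0.1 0.2 0.3] w 0.0879 toolz azim in unit 99.44 q6 -16.5 tool axes [[-0.0, -0.94, -0.33], [0.0, -0.33, 0.94], [-1.0, 0.0, 0.0]]
shift cm [ -2.35 -52.48  38.61]
vial [-0.04595    -0.11399989  0.11      ] wrench [0.00279214 0.11446484 0.11      ]
```

```bash
python3 -m handwheel '[-1,-3,2,1, -2,-6,5,2, -2.4,-11,8,4, -2.4,-16,12,6, -2.4,-21,15,8, -2.4,-26,19,9.4, -2.4,-30,22,9.4, -2.4,-34,25,9.4, -2.4,-37,27,9.4, -2.4,-39,28.7,9.4]' 0 30; python3 -c "
from h import *
rep();go(.022,0,.25)"
```

```text
time_s: 1.65
tcp_pos: [0.497, -0.2363, 0.2507]
eef_rot: [-101.2, 90.0, -1.2]
contact_force: [1.0, -0.1, -0.6]
gripper_width: 0.0006
t 1.65 unit mm [ -93.5 -118.6  250.7] F [ 1.  -0.1 -0.6] w 0.0006 toolz azim in unit 90.11 q6 -75.1 tool axes [[0.0, -0.99, -0.17], [-0.0, -0.17, 0.99], [-1.0, -0.0, -0.0]]
shift cm [  0.08 -11.58  11.84]
```

```bash
python3 -m handwheel '[0,-3,3,0, 0,-6,6,0, 0,-9,9,0, 0,-11,11.2,0, 0,-11.6,11.8,0, 3,-11.6,11.8,0, 7,-11.6,11.8,0, 10,-11.6,11.8,0, 12,-11.6,11.8,0, 12,-11.6,11.8,0]'; python3 -c "
from h import *
rep();go(.022,0,.11)
c=cams.capture('side');cv2.imwrite('pics/s2.png',cv2.resize(c['image'][150:350,200:400,::-1],None,fx=3,fy=3))"
```

```text
time_s: 2.9
tcp_pos: [0.5888, -0.1023, 0.1292]
eef_rot: [85.2, 89.8, -175.0]
contact_force: [0.6, -0.3, 0.0]
gripper_width: 0.0002
t 2.9 unit mm [ 19.7  -2.2 129.2] F [ 0.6 -0.3  0. ] w 0.0002 toolz azim in unit 90.0 q6 -89.0 tool axes [[-0.0, -0.99, -0.17], [-0.0, -0.17, 0.99], [-1.0, 0.0, 0.0]]
shift cm [ 1.92 -0.23  0.22]
```

View pics/s2.png

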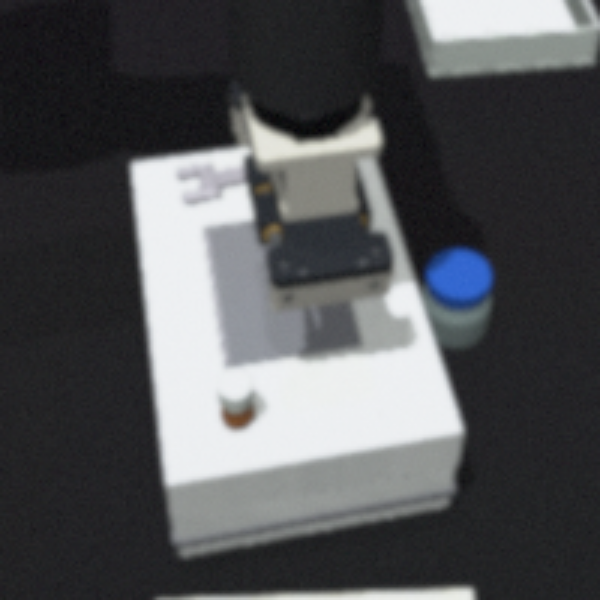

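The closed fingers are over the bar and clear of the vial. Pressing.

```bash
python3 -m handwheel '[0.5,-0.2,0.2,0, 1,-0.2,0.2,0, 1.4,-0.2,0.2,0, 1.7,-0.2,0.2,0, 2,-0.2,0.2,0, 2.2,-0.2,0.2,0, 2.4,-0.2,0.2,0, 2.6,-0.2,0.2,0, 2.8,-0.2,0.2,0, 2.8,-0.2,0.2,0]'; python3 -c "
from h import *
rep();go(.022,0,.11)"
```

```text
time_s: 4.2
tcp_pos: [0.5917, -0.0995, 0.1024]
eef_rot: [95.3, 90.0, -164.8]
contact_force: [-0.6, 0.6, 2.0]
gripper_width: 0.0004
t 4.2 unit mm [2.300e+01 1.000e-01 1.024e+02] F [-0.6  0.6  2. ] w 0.0004 toolz azim in unit 90.04 q6 -89.3 tool axes [[-0.0, -0.99, -0.17], [-0.0, -0.17, 0.99], [-1.0, 0.0, -0.0]]
shift cm [-0.76  0.1  -0.01]
```

Contact is soft, so I'll press 4 mm further and then lift quickly.

```bash
python3 -m handwheel '[0.2,0,0,0, 0.3,0,0,0, 0.4,0,0,0, 0.4,0,0,0, 0.4,0,0,0, 0.4,0,0,0, 0.4,0,0,0, 0.4,0,0,0, 0.4,0,0,0, 0.4,0,0,0]'; python3 -c "
from h import *
rep()"
```

```text
time_s: 5.45
tcp_pos: [0.592, -0.0995, 0.1]
eef_rot: [-122.9, 89.9, -23.1]
contact_force: [-4.4, 1.1, 12.8]
gripper_width: 0.0006
t 5.45 unit mm [ 23.3   0.  100. ] F [-4.4  1.1 12.8] w 0.0006 toolz azim in unit 90.07 q6 -89.3 tool axes [[0.0, -0.99, -0.17], [-0.0, -0.17, 0.99], [-1.0, -0.0, -0.0]]
```

```bash
python3 -m handwheel '[-6,-1,0,0, -12,-2,0,0, -17,-3,0,0, -18,-4,0,0, -18,-4,0,0, -18,-4,0,0, -18,-4,0,0, -18,-4,0,0, -18,-4,0,0, -18,-4,0,0]'; python3 -c "
from h import *
rep()
for n in('side','scene'):
  c=cams.capture(n);a,b=((150,200) if n=='side' else (90,200));cv2.imwrite(f'pics/{n}3.png',cv2.resize(c['image'][a:a+200,b:b+200,::-1],None,fx=3,fy=3))"
```

```text
time_s: 6.7
tcp_pos: [0.6312, -0.0926, 0.2785]
eef_rot: [91.4, 90.0, -168.8]
contact_force: [0.0, 0.5, 0.3]
gripper_width: 0.0005
t 6.7 unit mm [6.310e+01 2.000e-01 2.785e+02] F [0.  0.5 0.3] w 0.0005 toolz azim in unit 90.04 q6 -89.3 tool axes [[-0.0, -0.99, -0.17], [-0.0, -0.17, 0.99], [-1.0, 0.0, -0.0]]
```

View pics/side3.png

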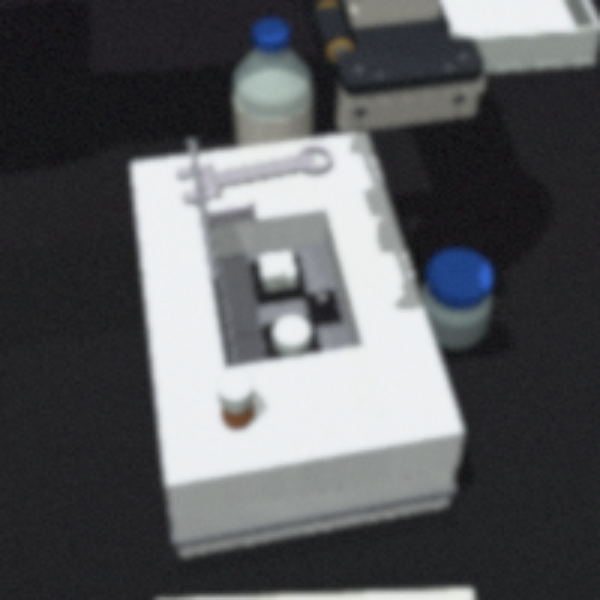

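View pics/scene3.png

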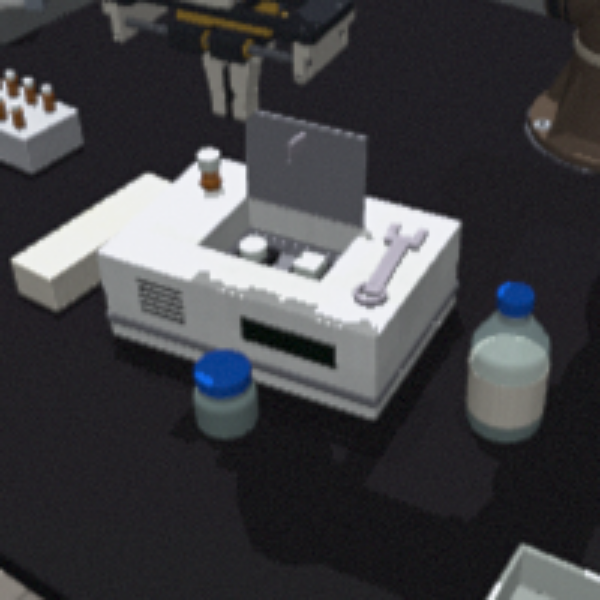

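The flap is open at about 1.9 rad. The round key is at the vial side (unit y=-32) and the square key is at y=+32. I'll turn the hand half a turn so the camera bracket stays away from the flap and its pin.

```bash
python3 -m handwheel '[0,0,0,-10, 0,0,0,-20, 0,0,0,-30, 0,0,0,-40, 0,0,0,-50, 0,0,0,-60, 0,0,0,-70, 0,0,0,-80, 0,0,0,-90, 0,0,0,-100]'; python3 -c "
from h import *
rep();go(.012,-.028,.24)
c=cams.capture('side')
print('round',wu(onz(c,200+291/3,150+331/3,.094)),'square',wu(onz(c,200+278/3,150+267/3,.094)))"
```

```text
time_s: 8.05
tcp_pos: [0.6312, -0.0926, 0.2786]
eef_rot: [141.3, 90.0, -18.5]
contact_force: [0.9, -0.2, 0.3]
gripper_width: 0.0005
t 8.05 unit mm [6.320e+01 2.000e-01 2.786e+02] F [ 0.9 -0.2  0.3] w 0.0005 toolz azim in unit -169.63 q6 11.0 tool axes [[0.0, 0.34, -0.94], [-0.0, -0.94, -0.34], [-1.0, 0.0, -0.0]]
shift cm [3.86 1.85 5.54]
round [ 0.00367734 -0.03543264  0.094     ] square [0.00439022 0.02681699 0.094     ]
```

```bash
python3 -m handwheel '[0,0.4,1,-10, 0,0.8,2,-20, 0,1.2,3,-30, 0,1.6,4,-40, 0,1.9,5,-50, 1,1.9,5.5,-60, 2,1.9,5.5,-70, 3,1.9,5.5,-80.3, 3.9,1.9,5.5,-80.3, 3.9,1.9,5.5,-80.3]'; python3 -c "
from h import *
rep();go(.012,-.029,.15)"
```

```text
time_s: 9.35
tcp_pos: [0.5856, -0.1291, 0.2389]
eef_rot: [-99.3, 89.9, -179.5]
contact_force: [0.4, -0.5, 0.7]
gripper_width: 0.0006
t 9.35 unit mm [ 12.  -28.  238.9] F [ 0.4 -0.5  0.7] w 0.0006 toolz azim in unit -89.96 q6 93.6 tool axes [[-0.0, 0.99, 0.17], [-0.0, 0.17, -0.99], [-1.0, -0.0, -0.0]]
shift cm [8.89 0.02 0.1 ]
```

```bash
python3 -m handwheel '[2,0,0.1,0, 5,0,0.1,0, 8,0,0.1,0, 10,0,0.1,0, 12,0,0.1,0, 12.5,0,0.1,0, 12.7,0,0.1,0, 12.7,0,0.1,0, 12.7,0,0.1,0, 12.7,0,0.1,0]'; python3 -c "
from h import *
rep()
for n in('side','scene'):
  c=cams.capture(n);a,b=((150,200) if n=='side' else (90,200));cv2.imwrite(f'pics/{n}4.png',cv2.resize(c['image'][a:a+200,b:b+200,::-1],None,fx=3,fy=3))"
```

```text
time_s: 10.6
tcp_pos: [0.5863, -0.1301, 0.1131]
eef_rot: [84.2, 90.0, 4.3]
contact_force: [-0.0, 0.2, -1.2]
gripper_width: 0.0003
t 10.6 unit mm [ 12.5 -29.1 113.1] F [-0.   0.2 -1.2] w 0.0003 toolz azim in unit -89.67 q6 94.0 tool axes [[0.0, 0.98, 0.18], [0.0, 0.18, -0.98], [-1.0, 0.0, 0.0]]
```

View pics/side4.png

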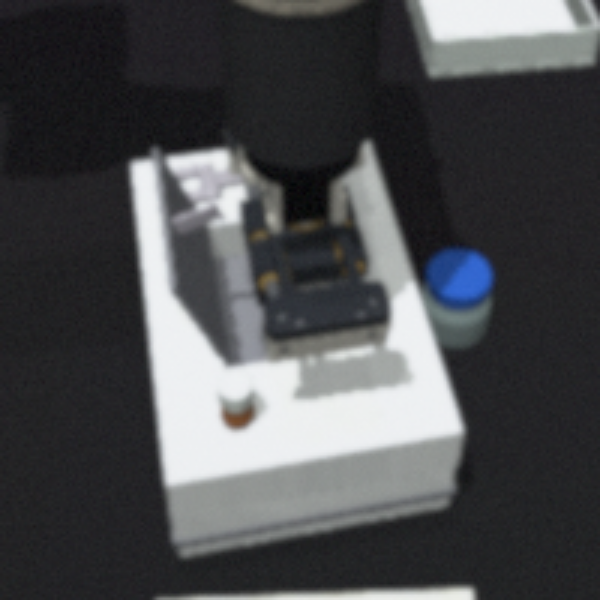

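View pics/scene4.png

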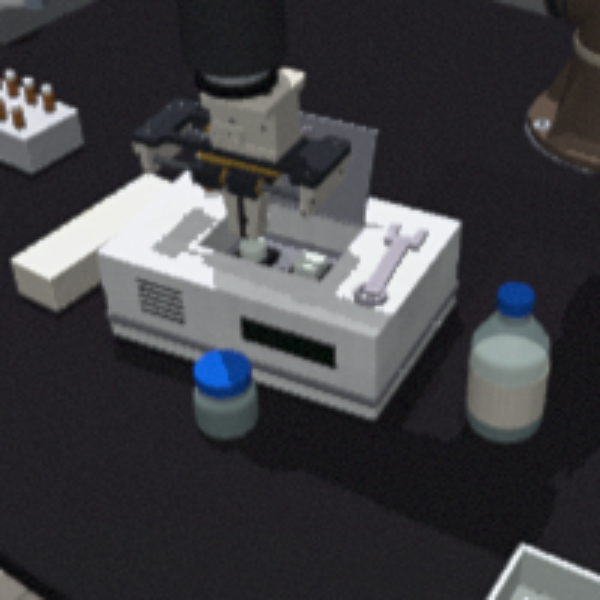

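The fingertips are just above the round key, and the flap, pin, vial and wrench are all clear of the hand. Pressing it in and coming back up.

```bash
python3 -m handwheel '[0.6,0,0,0, 1.1,0,0,0, 1.5,0,0,0, 1.8,0,0,0, 2.0,0,0,0, 2.2,0,0,0, 2.4,0,0,0, 2.5,0,0,0, 2.5,0,0,0, 2.5,0,0,0]'; python3 -c "
from h import *
rep()"
```

```text
time_s: 11.95
tcp_pos: [0.586, -0.1301, 0.0882]
eef_rot: [47.1, 90.0, -32.7]
contact_force: [-3.6, 1.6, 6.9]
gripper_width: 0.0003
t 11.95 unit mm [ 12.3 -29.1  88.2] F [-3.6  1.6  6.9] w 0.0003 toolz azim in unit -89.65 q6 94.0 tool axes [[0.0, 0.98, 0.18], [-0.0, 0.18, -0.98], [-1.0, 0.0, 0.0]]
```

The TCP is at 88.2 mm with 6.9 N, so the key is at its stop (3.6 N would just hold it in). I'll nudge 1.5 mm more for margin, then lift.

```bash
python3 -m handwheel '[0.15,0,0,0, 0.15,0,0,0, 0.15,0,0,0, -1,0,0,0, -4,0,0,0, -9,0,0,0, -14,0,0,0, -19,0,0,0, -21,0,0,0, -21,0,0,0]'; python3 -c "
from h import *
rep();go(-.13,0,.30)
c=cams.capture('side');cv2.imwrite('pics/s5.png',cv2.resize(c['image'][150:350,200:400,::-1],None,fx=3,fy=3))"
```

```text
time_s: 13.2
tcp_pos: [0.587, -0.1301, 0.2996]
eef_rot: [83.9, 89.8, 4.1]
contact_force: [-0.5, 0.8, 0.1]
gripper_width: 0.0007
t 13.2 unit mm [ 13.2 -29.2 299.6] F [-0.5  0.8  0.1] w 0.0007 toolz azim in unit -89.66 q6 94.0 tool axes [[0.0, 0.98, 0.18], [0.0, 0.18, -0.98], [-1.0, 0.0, 0.0]]
shift cm [ -0.1  -14.3   -3.01]
```

View pics/s5.png

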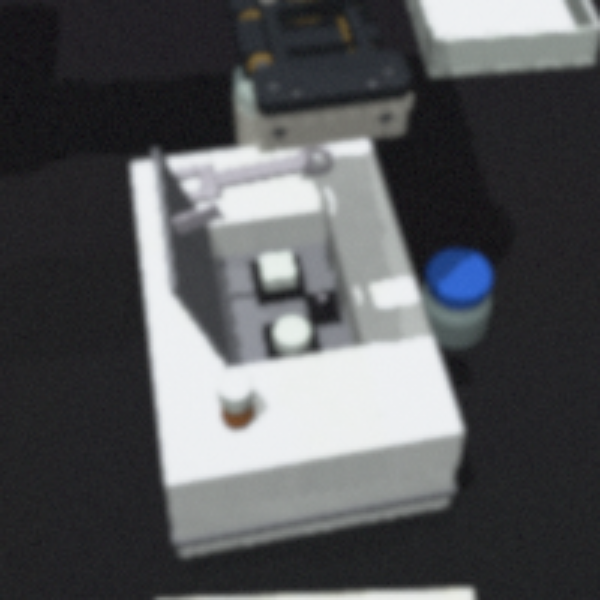

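The key is up again and the flap stands fully open, leaning towards the robot. I'll go over it to the robot side.

```bash
python3 -m handwheel '[0,-2,-1,0, 0,-5,-2,0, 0,-9,-2.5,0, 0,-12,-3,0, 0,-14.3,-3,0, 0,-14.3,-3,0, 4,-14.3,-3,0, 8,-14.3,-3,0, 12.5,-14.3,-3,0, 12.5,-14.3,-3,0]'; python3 -c "
from h import *
rep();go(-.0595,0,.182)
for n in('side','scene'):
  c=cams.capture(n);a,b=((120,180) if n=='side' else (70,200));cv2.imwrite(f'pics/{n}6.png',cv2.resize(c['image'][a:a+200,b:b+200,::-1],None,fx=3,fy=3))"
```

```text
time_s: 14.5
tcp_pos: [0.4377, -0.1258, 0.1692]
eef_rot: [-96.2, 89.5, -176.0]
contact_force: [0.3, 0.5, 0.8]
gripper_width: 0.0001
t 14.5 unit mm [-133.2    0.3  169.2] F [0.3 0.5 0.8] w 0.0001 toolz azim in unit -89.69 q6 91.3 tool axes [[-0.01, 0.98, 0.18], [-0.0, 0.18, -0.98], [-1.0, -0.01, -0.0]]
shift cm [-1.34  7.36  0.07]
```

View pics/scene6.png

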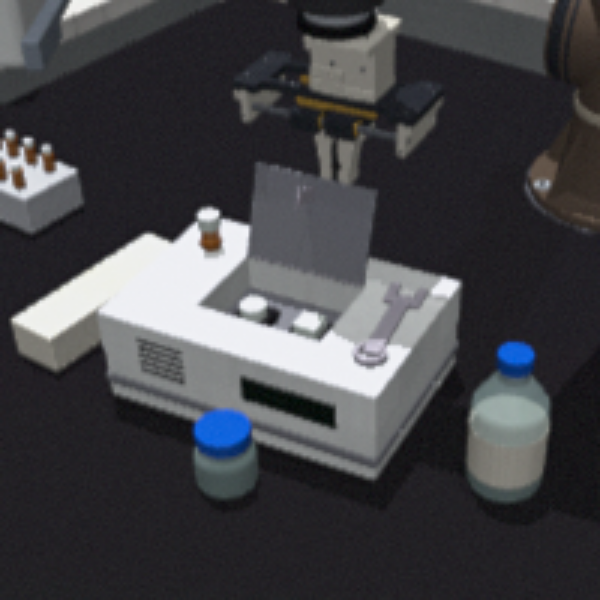

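View pics/side6.png

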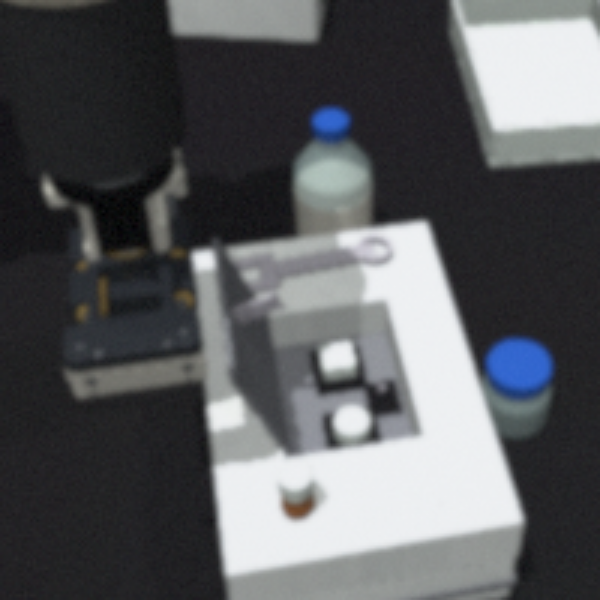

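The fingers are behind the flap's outer face and clear of it. Pushing it towards upright.

```bash
python3 -m handwheel '[-0.3,1.5,0,0, -0.6,2.5,0,0, -0.8,3.3,0,0, -1,4,0,0, -1,4.7,0,0, -1,5.4,0,0, -1,6.1,0,0, -1,6.8,0,0, -1,7.4,0,0, -1,7.4,0,0]'; python3 -c "
from h import *
rep();
for th in (70,50,30,15,5): go(-.0595+.072*np.cos(np.radians(th)),0,.11+.072*np.sin(np.radians(th)))
for n in('scene',):
  c=cams.capture(n);a,b=((120,180) if n=='side' else (70,200));cv2.imwrite(f'pics/{n}7.png',cv2.resize(c['image'][a:a+200,b:b+200,::-1],None,fx=3,fy=3))"
```

```text
time_s: 15.85
tcp_pos: [0.5133, -0.1126, 0.1824]
eef_rot: [-86.1, 90.0, -166.0]
contact_force: [-1.1, -1.1, -0.1]
gripper_width: 0.0008
t 15.85 unit mm [-56.5   0.5 182.4] F [-1.1 -1.1 -0.1] w 0.0008 toolz azim in unit -89.66 q6 91.1 tool axes [[-0.0, 0.98, 0.18], [-0.0, 0.18, -0.98], [-1.0, -0.0, 0.0]]
shift cm [0.47 2.16 0.06]
shift cm [1.72 4.33 0.07]
shift cm [3.64 5.93 0.08]
shift cm [5.37 6.65 0.09]
shift cm [6.61 6.87 0.09]
```

View pics/scene7.png

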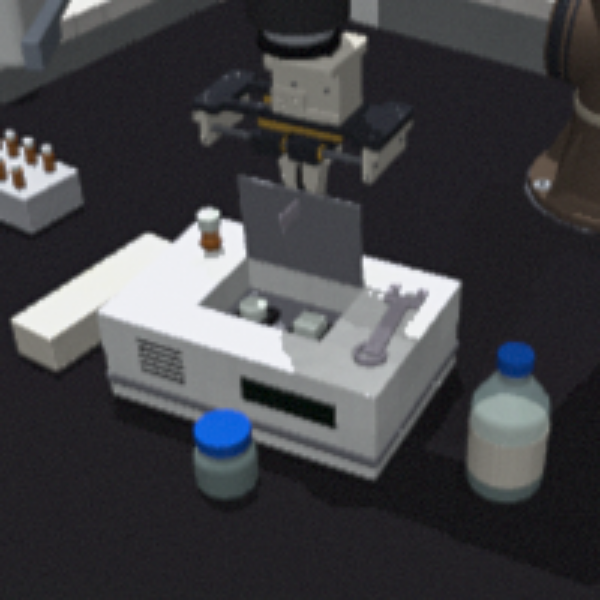

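The flap is nearly upright and following the fingers. Continuing along the arc.

```bash
python3 -m handwheel '[0.1,0.8,0,0, 0.3,1.6,0,0, 0.5,2.2,0.05,0, 0.8,2.9,0.05,0, 1.2,3.6,0.05,0, 1.7,4.3,0.05,0, 2.3,4.9,0.05,0, 2.9,5.4,0.05,0, 3.6,5.9,0.1,0, 4.2,6.2,0.1,0]'; python3 -c "
from h import *
rep();
for th in (20,10,5,0): go(-.0595+.072*np.cos(np.radians(th)),0,.11+.072*np.sin(np.radians(th)))
go(.022,0,.098)
for n in('scene',):
  c=cams.capture(n);a,b=((120,180) if n=='side' else (70,200));cv2.imwrite(f'pics/{n}8.png',cv2.resize(c['image'][a:a+200,b:b+200,::-1],None,fx=3,fy=3))"
```

```text
time_s: 17.15
tcp_pos: [0.5745, -0.1027, 0.14]
eef_rot: [76.3, 90.0, -3.6]
contact_force: [-0.5, 0.8, 2.2]
gripper_width: 0.0004
t 17.15 unit mm [  5.6  -0.2 140. ] F [-0.5  0.8  2.2] w 0.0004 toolz azim in unit -89.66 q6 91.1 tool axes [[0.0, 0.98, 0.18], [-0.0, 0.18, -0.98], [-1.0, 0.0, 0.0]]
shift cm [ 0.54  0.26 -0.02]
shift cm [ 1.75  0.58 -0.01]
shift cm [ 2.38  0.67 -0.01]
shift cm [ 3.    0.69 -0.01]
shift cm [ 4.2   1.64 -0.01]
```

View pics/scene8.png

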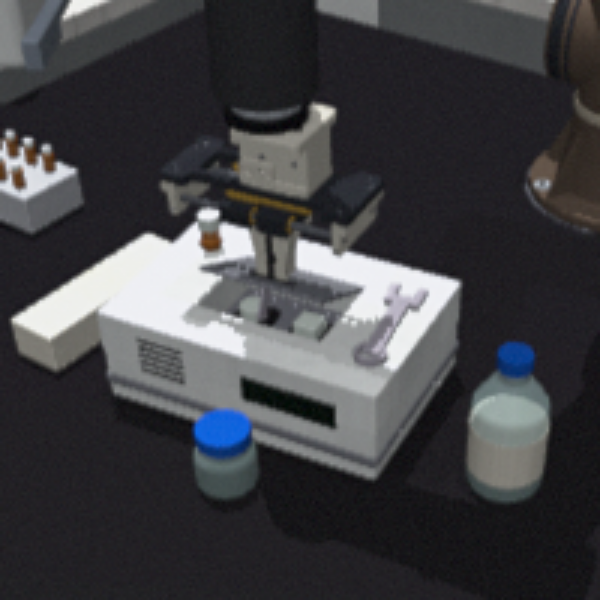

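The flap is at about 25° and under the fingers. Now down to the stop.

```bash
python3 -m handwheel '[0.5,0.3,0,0, 1.1,0.5,0,0, 1.7,0.7,0,0, 2.3,1,0,0, 2.8,1.3,0,0, 3.2,1.6,0,0, 3.6,1.6,0,0, 4,1.6,0,0, 4.4,1.6,0,0, 4.4,1.6,0,0]'; python3 -c "
from h import *
rep()"
```

```text
time_s: 18.45
tcp_pos: [0.5907, -0.1002, 0.0998]
eef_rot: [62.6, 89.8, -17.2]
contact_force: [-9.3, 2.5, 27.1]
gripper_width: 0.0004
t 18.45 unit mm [21.9 -0.4 99.8] F [-9.3  2.5 27.1] w 0.0004 toolz azim in unit -89.59 q6 91.1 tool axes [[0.0, 0.98, 0.18], [-0.0, 0.18, -0.98], [-1.0, 0.0, 0.0]]
```

The fingers are at the stop (z 99.8 mm, 27 N). Releasing upward.

```bash
python3 -m handwheel '[-0.5,0,0,0, -1,0,0,0, -1.6,0,0,0, -3,0,0,0, -6,0,0,0, -10,0,0,0, -14,0,0,0, -18,0,0,0, -20,0,0,0, -20,0,0,0]'; python3 -c "
from h import *
rep()
for n in('side','scene'):
  c=cams.capture(n);a,b=((150,200) if n=='side' else (70,200));cv2.imwrite(f'pics/{n}9.png',cv2.resize(c['image'][a:a+200,b:b+200,::-1],None,fx=3,fy=3))"
```

```text
time_s: 19.7
tcp_pos: [0.5904, -0.1, 0.2988]
eef_rot: [85.1, 89.8, 5.2]
contact_force: [-0.7, 0.0, -0.4]
gripper_width: 0.001
t 19.7 unit mm [ 2.170e+01 -2.000e-01  2.988e+02] F [-0.7  0.  -0.4] w 0.001 toolz azim in unit -89.66 q6 91.1 tool axes [[0.0, 0.98, 0.18], [0.0, 0.18, -0.98], [-1.0, 0.0, 0.0]]
```

View pics/scene9.png

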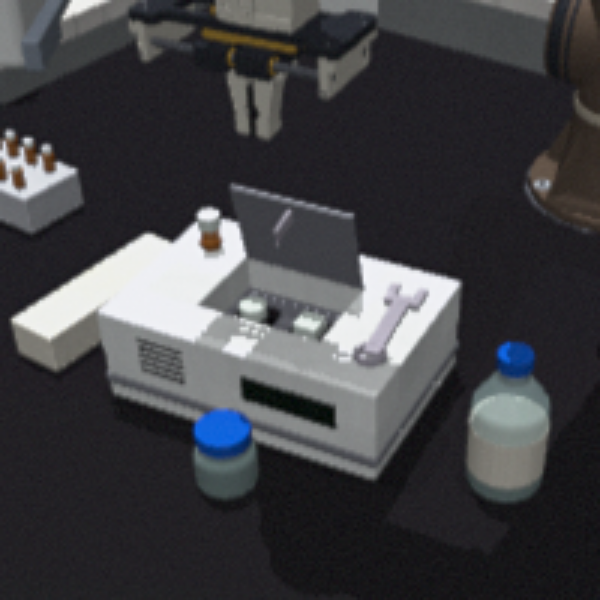

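View pics/side9.png

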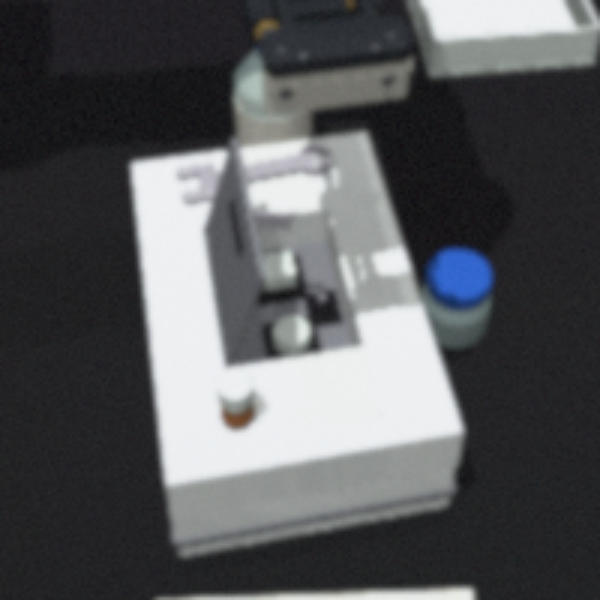

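The picture shows the flap reopening: it did not stay latched. That press was fast and hard (27 N), so a bounce at the stop may have toggled the latch twice. I'll repeat it with a slow final press and a gradual release. First, back behind the flap, once it has opened.

```bash
python3 -m handwheel '[0,-2,0,0, 0,-5,0,0, 0,-9,0,0, 0,-13,0,0, 0,-15.2,0,0, 0,-15.2,0,0, 4,-15.2,0,0, 8,-15.2,0,0, 11.8,-15.2,0,0, 11.8,-15.2,0,0]'; python3 -c "
from h import *
rep();go(-.0565,0,.182)
for n in('scene','side'):
  c=cams.capture(n);a,b=((120,180) if n=='side' else (70,200));cv2.imwrite(f'pics/{n}10.png',cv2.resize(c['image'][a:a+200,b:b+200,::-1],None,fx=3,fy=3))"
```

```text
time_s: 21.05
tcp_pos: [0.4389, -0.1267, 0.1759]
eef_rot: [-95.0, 89.6, -174.8]
contact_force: [0.4, 0.6, 0.9]
gripper_width: 0.0005
t 21.05 unit mm [-132.2   -0.7  175.9] F [0.4 0.6 0.9] w 0.0005 toolz azim in unit -89.67 q6 91.4 tool axes [[-0.01, 0.98, 0.18], [-0.0, 0.18, -0.98], [-1.0, -0.01, -0.0]]
shift cm [-0.66  7.57 -0.03]
```

View pics/scene10.png

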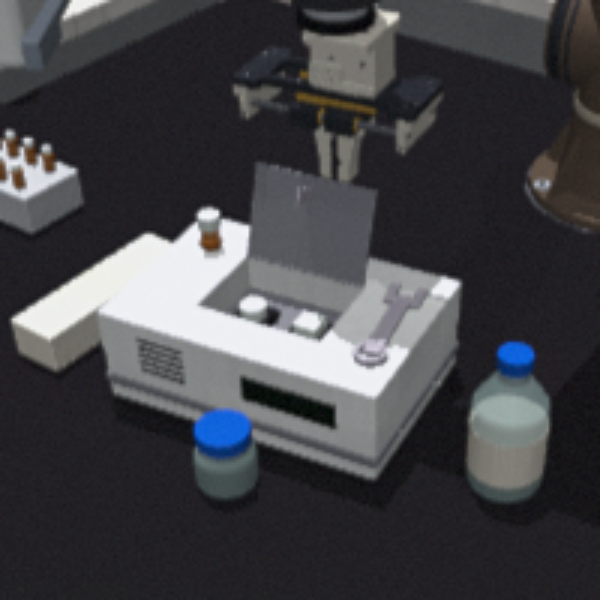

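View pics/side10.png

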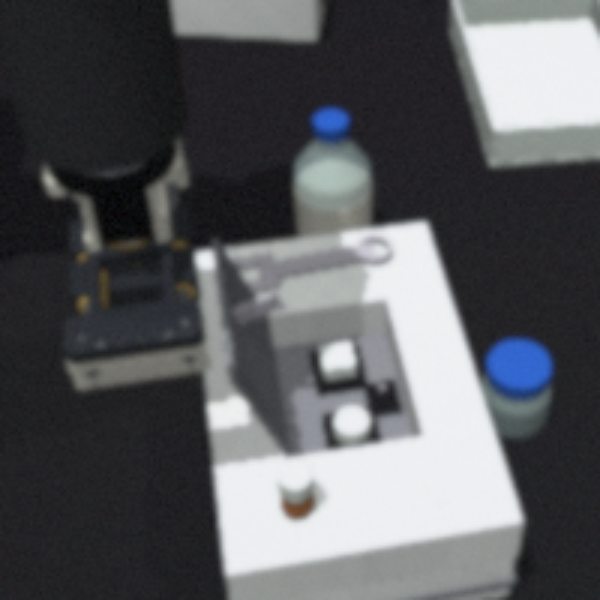

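The setup is as before, with the flap fully open and both keys up. Same push over.

```bash
python3 -m handwheel '[-0.1,1.5,0,0, -0.2,2.5,0,0, -0.3,3.3,0,0, -0.3,4,0,0, -0.3,4.7,0,0, -0.3,5.4,0,0, -0.3,6.1,0,0, -0.3,6.8,0,0, -0.3,7.5,0,0, -0.3,7.5,0,0]' && python3 -m handwheel '[0.1,0.8,0,0, 0.3,1.6,0,0, 0.5,2.2,0.05,0, 0.8,2.9,0.05,0, 1.2,3.6,0.05,0, 1.7,4.3,0.05,0, 2.3,4.9,0.05,0, 2.9,5.4,0.05,0, 3.6,5.9,0.1,0, 4.2,6.2,0.1,0]'; python3 -c "
from h import *
rep();go(.012,0,.115);go(.024,0,.11)"
```

```text
time_s: 22.4
tcp_pos: [0.5145, -0.1134, 0.1813]
eef_rot: [-90.7, 90.0, -170.5]
contact_force: [-1.4, -0.7, -0.3]
gripper_width: 0.0004
time_s: 23.65
tcp_pos: [0.5756, -0.1036, 0.139]
eef_rot: [-12.1, 90.0, -91.9]
contact_force: [-1.7, -0.1, 0.7]
gripper_width: 0.0003
t 23.65 unit mm [  6.5  -1.2 139. ] F [-1.7 -0.1  0.7] w 0.0003 toolz azim in unit -89.66 q6 91.2 tool axes [[-0.0, 0.98, 0.18], [-0.0, 0.18, -0.98], [-1.0, -0.0, 0.0]]
shift cm [ 2.4   0.55 -0.11]
shift cm [ 2.9   1.75 -0.11]
```

```bash
python3 -m handwheel '[0.4,0.2,0,0, 0.8,0.4,0,0, 1.2,0.6,0,0, 1.6,0.8,0,0, 1.9,1,0,0, 2.2,1.2,0,0, 2.5,1.4,-0.1,0, 2.7,1.5,-0.1,0, 2.8,1.6,-0.1,0, 2.8,1.6,-0.1,0]'; python3 -c "
from h import *
rep();go(.022,0,.11)"
```

```text
time_s: 24.9
tcp_pos: [0.5914, -0.0997, 0.1116]
eef_rot: [85.4, 89.9, 5.6]
contact_force: [-0.7, -0.9, 2.4]
gripper_width: 0.0003
t 24.9 unit mm [ 2.270e+01 -1.000e-01  1.116e+02] F [-0.7 -0.9  2.4] w 0.0003 toolz azim in unit -89.66 q6 91.1 tool axes [[0.0, 0.98, 0.18], [0.0, 0.18, -0.98], [-1.0, 0.0, 0.0]]
shift cm [ 0.16 -0.07 -0.01]
```

```bash
python3 -m handwheel '[0.15,0,0,0, 0.3,0,0,0, 0.4,0,0,0, 0.5,0,0,0, 0.6,0,0,0, 0.7,0,0,0, 0.8,0,0,0, 0.9,0,0,0, 1.0,0,0,0, 1.05,0,0,0]'; python3 -c "
from h import *
rep()"
```

```text
time_s: 26.15
tcp_pos: [0.5908, -0.0998, 0.101]
eef_rot: [-133.1, 90.0, 147.0]
contact_force: [-0.8, -1.0, 2.7]
gripper_width: 0.0006
t 26.15 unit mm [ 22.1  -0.  101. ] F [-0.8 -1.   2.7] w 0.0006 toolz azim in unit -89.66 q6 91.1 tool axes [[-0.0, 0.98, 0.18], [0.0, 0.18, -0.98], [-1.0, -0.0, -0.0]]
```

```bash
python3 -m handwheel '[0.08,0,0,0, 0.15,0,0,0, 0.2,0,0,0, 0.2,0,0,0, 0.2,0,0,0, 0.2,0,0,0, 0.2,0,0,0, 0.2,0,0,0, 0.2,0,0,0, 0.2,0,0,0]'; python3 -c "
from h import *
rep()"
```

```text
time_s: 27.4
tcp_pos: [0.5909, -0.0999, 0.1002]
eef_rot: [54.1, 90.0, -25.7]
contact_force: [-3.7, 0.6, 10.9]
gripper_width: 0.0006
t 27.4 unit mm [ 2.220e+01 -1.000e-01  1.002e+02] F [-3.7  0.6 10.9] w 0.0006 toolz azim in unit -89.64 q6 91.1 tool axes [[0.0, 0.98, 0.18], [-0.0, 0.18, -0.98], [-1.0, 0.0, 0.0]]
```

At the stop, gently (10.9 N). Releasing gradually to about 4 mm above flush.

```bash
python3 -m handwheel '[-0.1,0,0,0, -0.2,0,0,0, -0.35,0,0,0, -0.5,0,0,0, -0.65,0,0,0, -0.8,0,0,0, -1.0,0,0,0, -1.2,0,0,0, -1.5,0,0,0, -1.5,0,0,0]'; python3 -c "
from h import *
rep()
for n in('scene','side'):
  c=cams.capture(n);a,b=((120,180) if n=='side' else (70,200));cv2.imwrite(f'pics/{n}11.png',cv2.resize(c['image'][a:a+200,b:b+200,::-1],None,fx=3,fy=3))"
```

```text
time_s: 28.65
tcp_pos: [0.5908, -0.0998, 0.1142]
eef_rot: [144.5, 90.0, 64.6]
contact_force: [-0.4, 0.2, -0.2]
gripper_width: 0.0001
t 28.65 unit mm [ 2.210e+01 -1.000e-01  1.142e+02] F [-0.4  0.2 -0.2] w 0.0001 toolz azim in unit -89.66 q6 91.1 tool axes [[0.0, 0.98, 0.18], [0.0, 0.18, -0.98], [-1.0, 0.0, -0.0]]
```

View pics/scene11.png

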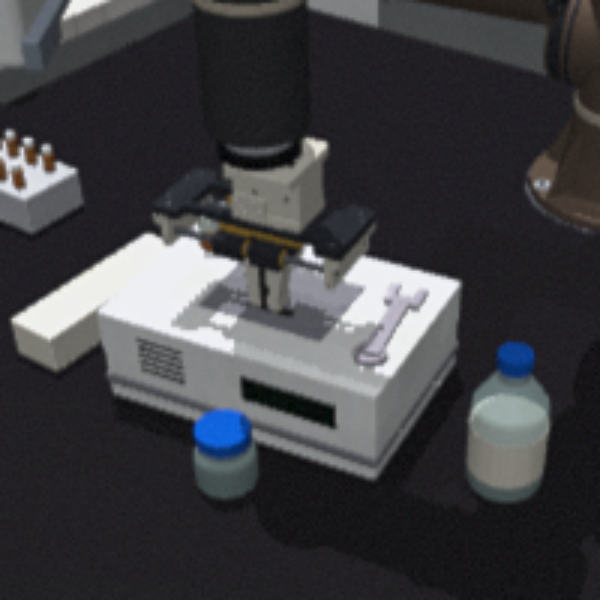

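There is no force with the fingers 4 mm above flush, and the flap looks flush, so it's latched. Lifting clear and checking.

```bash
python3 -m handwheel '[-1,0,0,0, -3,0,0,0, -6,0,0,0, -10,0,0,0, -14,0,0,0, -17,0,0,0, -17,0,0,0, -17,0,0,0, -17,0,0,0, -17,0,0,0]'; python3 -c "
from h import *
rep()
for n in('scene','side'):
  c=cams.capture(n);a,b=((120,180) if n=='side' else (70,200));cv2.imwrite(f'pics/{n}12.png',cv2.resize(c['image'][a:a+200,b:b+200,::-1],None,fx=3,fy=3))"
```

```text
time_s: 30.0
tcp_pos: [0.5905, -0.0998, 0.2833]
eef_rot: [-93.5, 89.9, -173.3]
contact_force: [0.8, -0.4, -0.2]
gripper_width: 0.0002
t 30.0 unit mm [ 21.9  -0.  283.3] F [ 0.8 -0.4 -0.2] w 0.0002 toolz azim in unit -89.66 q6 91.1 tool axes [[-0.0, 0.98, 0.18], [-0.0, 0.18, -0.98], [-1.0, -0.0, -0.0]]
```

View pics/scene12.png

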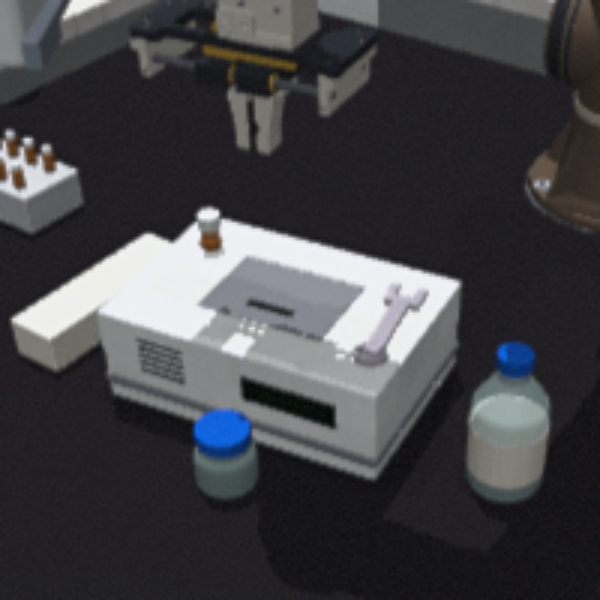

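View pics/side12.png

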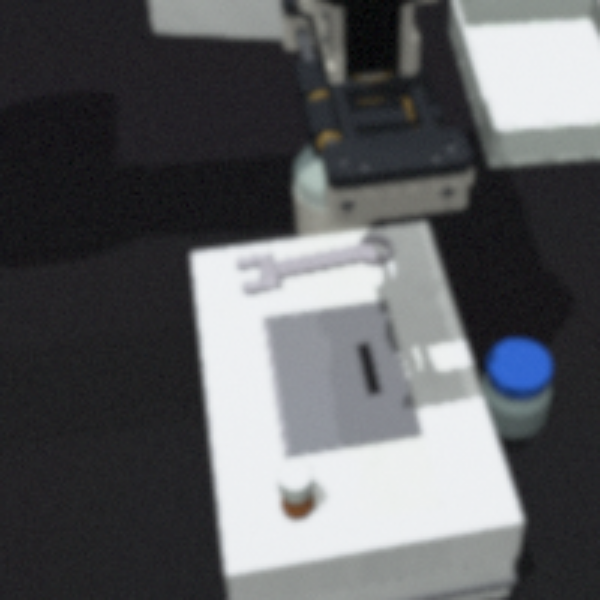

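The flap is shut and flush, with its bar at about (369,369) in the side crop. The vial, wrench, jar and bottle look unmoved, and the hand is clear. Handing in.

```bash
python3 -c "
from plant import workorder
print(workorder.close_job())"
```

```text
the job is handed in; nothing more can be done
None
```

The flap is latched shut and the job is handed in, at about 30 s of the 67 s allowed; closing the flap took two tries.

- **Opening:** I pressed the flap at its bar to the stop (12.8 N) and it popped fully open.
- **Round key:** I pressed it to its stop with the flap open. The fingertips reached 88.2 mm with 6.9 N, which is about 5.8 mm of its 6 mm, and I then nudged it a little further. It came back up. I never touched the square key.
- **Closing, first try:** I swung the flap over and pressed it hard (27 N), but it reopened when released. The cause may have been a bounce at the stop that toggled the latch twice; I did not confirm this.
- **Closing, second try:** I pressed slowly to the stop (10.9 N) and released gradually, and it stayed latched.

**Last checks:** There was no force with the fingers 4 mm above flush. About 1.3 s later both camera views showed the flap flush, the hand clear at 0.28 m and the loose things apparently where they started. I judged the loose things by eye and did not measure them. The shut flap hides the keys; both looked up in the last picture with it open.

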